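# Release, roll and re-lock a bin dolly

### The arm

A 6-joint arm with a two-finger parallel gripper is mounted at the origin on the work surface. World frame = base frame: x ahead of the robot, y to its left, z up, the work surface at z = 0. Lengths are in m, angles in rad, forces in N, time in s.
With the tool pointing down it reaches from about 0.25 to 0.775 m from the base axis. Payload 4 kg.
Tool frame: the origin (TCP) lies at the very end of the fingers, on their centre line; the grasp point (between the pads) lies 19 mm behind it; y points along the fingers, x is the direction in which the jaws open and shut, and the axes are right-handed (so a half turn about y gives the same grasp; the last joint's range is limited). The gripper opens to 94 mm and grips with 3 to 60 N. Pads are 16 mm wide; open, the fingers measure 119 mm over their backs; the gripper's body (75 mm by 177 mm) begins 78 mm behind the grasp point.
Start: joints at [-1.298, 0.087, 1.371, -0, 1.684, -0.103], TCP at [0.202, -0.512, 0.206] pointing down, gripper open.
Joint ranges: [-3.1, 3.1], [-0.76, 2.03], [0.27, 2.55], [-1.08, 4.22], [0.17, 2.65], [-2.57, 2.57]. Speed limits (rad/s): [2.79, 2.79, 3.14, 3.14, 3.14, 3.14].

### API

Orientations are given as [roll, pitch, yaw] about the fixed x, y, z axes, in that order (R = Rz(yaw) Ry(pitch) Rx(roll)).
In Python, from bench import robot gives the robot as it stands.
- The arm moves only by the shell command python3 -m handwheel 'ROWS' [OPENING]. ROWS is JSON, a list of rows, each an object with "delta_pos": the shift along the tool's x, y, z in mm, a list of three; "yaw": the turn about the tool's y in rad. A call has 1 to 12 rows; each row is the pose to reach, as a shift and turn from the pose commanded when the call began, along the tool's axes at that moment; what a row does not reach only later rows make up. A row lasts 1/10 s, in which the tool goes at most 50 mm and 8.59 degrees, less where a joint would pass 70% of its speed; a pose out of reach is approached as far as the arm can. A call with a gripper value outside its range is refused whole. OPENING is the closure in counts, from 0 (fully open) to 255 (shut), set as the call begins (- or left out, the last holds). The fingers move at their own pace and stop on an object; the grip force is fixed at half the most. Time passes only in rows, so rows that repeat a pose let the fingers close. It gives the time, the measured TCP pose, the force and the opening at its end, in the units of the state.
- robot.get_obs(): the state, without advancing time (a new reading comes with each control period).
- robot.snapshot(name): name is "side" or "top"; returns a dict with "image" (480x640x3 uint8, red, green, blue), "fx", "fy", "cx", "cy" (pixels), "rvec" (rotation vector, rad) and "tvec" (3), from world to camera coordinates, as OpenCV has them. Camera axes: x right, y down, z forward; pixel columns grow to the right and rows downward; lengths in m; the calibration is good to about 2 mm. A picture is of the moment at which its call begins. There is no depth.
- robot.close_job(): hands the job in, once; it reports no verdict.
The state is a dict: "time": time; "joint_positions": joint angles; "qvel": joint speeds; "joint_torque": joint torques, N m; "tool_pos": TCP position; "ee_rot": TCP orientation; "wrist_force": force on the tool from outside, world axes, zero at the start; "wrist_torque": the same for the moment, N m; "width": finger opening in m.
Only numpy, scipy, OpenCV 4.12 (cv2) and the standard library are available. Lean on these libraries where they do the work, as an engineer would, in place of code of your own. Each camera call takes 0.05 s, during which the arm holds its last target.

### The job

The grey bin dolly stands on the ledge with its foot brake on: flick the red brake pedal right up to release it before moving the dolly, then roll the dolly along until its end is up against the black rubber bumper with the yellow band. Then push the pedal fully down again so that the dolly is locked there. Keep both bins stacked and upright on the dolly and leave the other things on the ledge alone.

Things in the scene. Friction and masses are not known exactly. Their poses are not given: they have to be found in the camera images.
- dolly: Grey plastic bin dolly, deck 220 mm (its x) by 360 mm (its y), on four fixed 50 mm castors: it rolls only along its own y, easily (1 to 3 N, coasts 5 to 10 mm); loaded it weighs about 3 kg. Origin on the ledge under the deck's centre, z up, its front (-x, pedal side) faces the robot. A vertical skirt runs all round the deck, 56 to 86 mm above the ledge; its end faces (y = +-180 mm) are free to be pushed.
- pedal (a joint): Angle (rad) of the red brake pedal. 0: fully down, locked (a rubber roller foot under it presses on the ledge; the dolly then resists rolling with 7 to 18 N). 0.65: fully up, released; the foot leaves the ledge above 0.35. Friction keeps the pedal where it is left. Pressing it down 40 mm from the pivot takes about 6 N, lifting it by the toe's edge about 3 N. A level push on the toe jams: carry it up along its arc.
- pedal_pivot (a point): Middle of the pedal's pivot line, which runs along the dolly's y: at dolly x = -125 mm, y = 0, 40 mm above the ledge. Axes as the dolly's.
- pedal_toe (a point): Middle of the outer edge of the pedal's toe. The pedal, 66 mm wide and 6 mm thick, is a plate from the pivot 70 mm out towards the robot (when down: level, top 43 mm above the ledge), then a toe 40 mm long bent up at 45 degrees. When down the toe's edge is 99 mm out from the pivot and 69 mm above the ledge, with open space under the toe for lifting it; when up it is 62 mm out, 123 mm high.
- dolly_end_left (a point): Centre of the dolly's end face at its +y side, 71 mm above the ledge, 180 mm from the dolly's centre.
- dolly_end_right (a point): Centre of the dolly's end face at its -y side, 71 mm above the ledge, 180 mm from the dolly's centre.
- bumper: Black rubber bumper block with a yellow band, fixed to the ledge beyond the dolly's left or right end. Origin on the ledge under its centre. The block is 140 mm (x) by 80 mm (y), 110 mm high: its faces that can meet the dolly's end are 40 mm from the centre, at -y and +y. Its base plate, 160 by 116 mm and 6 mm thick, passes under the dolly's skirt.
- toolbox: Red steel toolbox, fixed, 200 mm (x) by 100 mm (y) by 113 mm high with its handle, beyond the other end of the dolly. Origin: on the ledge under its centre. Nothing to be done with it.
- bin_clips_center (a point): Centre of the lower clear bin (blue lid, wiper adapter clips inside), 150 mm (x) by 228 mm (y, over its end clips) by 80 mm high, loose on the dolly's deck (74 mm above the ledge), about 10 mm behind the deck's centre.
- bin_empty_center (a point): Centre of the upper, empty clear bin (milky clear lid, blue clips), of the same size, loose on the lid of the lower one; its top is 234 mm above the ledge.
- funnel: Grey plastic funnel standing mouth down at the robot's far left, 140 mm wide, 135 mm high; origin on the ledge under its centre. To be left alone.
- nut_driver: Nut driver lying flat, black and orange handle, about 205 mm long along its x, 30 mm thick, origin on the ledge near its middle; at the robot's left. To be left alone.
- scraper: Blue rigid ice scraper with a brass blade lying flat, 205 mm long along its x, 100 mm wide, 20 mm thick, origin on the ledge near its middle; at the robot's right. To be left alone.
- wrench: Steel wrench lying flat, 190 mm long, at the robot's far right; origin under its middle. To be left alone.
There are look-alikes about, which are no part of the job. Leave any purple look-alike of the bumper alone.

How it is judged:
On the way, in this order (a step that is already met when the one before it is completed fails the run):
1. the brake pedal is flicked up (above 0.5 rad) while the dolly still stands where it was (within 30 mm) (value of joint pedal above 0.5 rad and distance of dolly from where it was at the start of the episode below 0.03 m), for 0.1 s.
2. the dolly, its brake still off, is rolled up against the bumper (gap at the middle of its end under 15 mm) (value of joint pedal above 0.4 rad and ((x of dolly_end_left in the frame of bumper between -0.11 and 0.11 m and y of dolly_end_left in the frame of bumper between -0.055 and -0.03 m) or (x of dolly_end_right in the frame of bumper between -0.11 and 0.11 m and y of dolly_end_right in the frame of bumper between 0.03 and 0.055 m))), for 0.2 s.
At the end, for the whole second after the job is handed in: The dolly stands still with the middle of one end within 15 mm of the bumper's face and within 110 mm of the bumper's centre line, the pedal is fully down (under 0.06 rad), and both bins stand upright, stacked on the deck (each within 30 mm of its place) (((x of dolly_end_left in the frame of bumper between -0.11 and 0.11 m and y of dolly_end_left in the frame of bumper between -0.055 and -0.03 m) or (x of dolly_end_right in the frame of bumper between -0.11 and 0.11 m and y of dolly_end_right in the frame of bumper between 0.03 and 0.055 m)) and value of joint pedal below 0.06 rad and linear speed of dolly below 0.01 m/s and x of bin_clips_center in the frame of dolly between -0.02 and 0.04 m and y of bin_clips_center in the frame of dolly between -0.03 and 0.03 m and z of bin_clips_center in the frame of dolly between 0.104 and 0.124 m and x of bin_empty_center in the frame of bin_clips_center between -0.03 and 0.03 m and y of bin_empty_center in the frame of bin_clips_center between -0.03 and 0.03 m and z of bin_empty_center in the frame of bin_clips_center between 0.07 and 0.09 m); the robot touches nothing.
It fails at once if a bin tips or falls off the stack (angle between any of bin_clips_center, bin_empty_center's own z axis and vertical above 0.25 rad).
It fails at once if another thing on the ledge is pushed more than 30 mm (distance of any of funnel, nut_driver, scraper, wrench from where it was at the start of the episode above 0.03 m).
It also fails if it takes over 59 s, if anything falls off the work surface, if the arm or the gripper's body presses on something with over 40 N, if the wrist force passes 120 N, or if a joint passes its speed limit or range.

## Working session

There is one attempt and no reset: what is moved stays moved. The work goes in short steps, Python scripts to look and compute and a shell command to move; the robot and the scene stay as the last step left them, time stands still between calls to the robot, and variables do not carry over. Pictures are saved under pics/ and viewed, and the job is handed in when it is done.

```bash
ls; mkdir -p pics; python3 - <<'E'
from bench import robot
import cv2
for n in("side","top"):
    s=robot.snapshot(n); cv2.imwrite(f"pics/{n}0.png",s["image"][:,:,::-1])
    print(n,s["fx"],s["fy"],s["cx"],s["cy"],s["rvec"],s["tvec"])
o=robot.get_obs()
for k,v in o.items():print(k,v)
E
```

```text
pics
side 445.832760926388 445.832760926388 323.30232982991726 236.92568165834186 [ 0.11052174 -2.68565993  1.55532705] [0.52638284 0.15177876 1.40947914]
top 609.3586025102991 609.3586025102991 319.14706905665525 244.19796499648368 [ 2.16831844 -2.1594621   0.11336953] [-0.01575389  0.55052794  1.78987765]
time 0.1
joint_positions [-1.29813687e+00  8.79316943e-02  1.37210694e+00 -1.47048870e-05
  1.68360523e+00 -1.03134179e-01]
qvel [ 0.00047627 -0.00161239 -0.00193353  0.00056885  0.00174272  0.00080452]
joint_torque [ 2.69806958e-03 -3.41252732e+01 -3.03301978e+01  7.20506231e-02
  3.03966645e-02 -9.62682589e-05]
tool_pos [ 0.20169446 -0.511147    0.20439164]
ee_rot [-1.57059969  0.00204181 -1.19500413]
wrist_force [ 0.19998125  0.48923315 -0.03775944]
wrist_torque [0.06852283 0.0359646  0.02102925]
width 0.09396231166203291
```

View pics/side0.png

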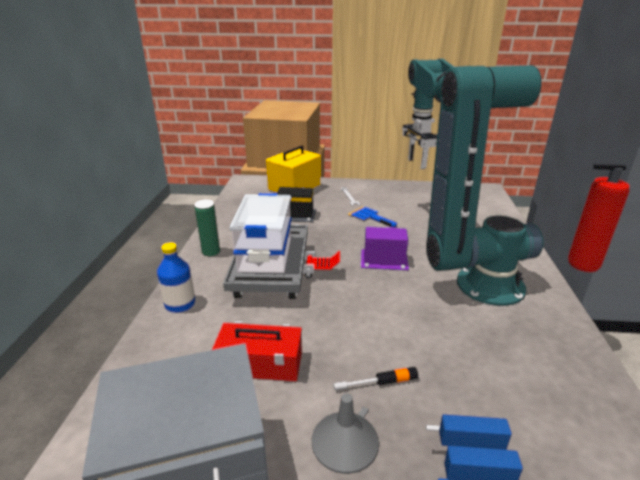

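View pics/top0.png

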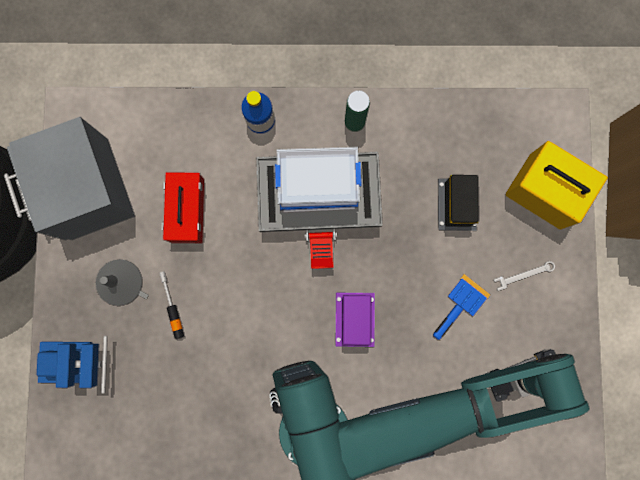

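The bumper (black, about (459,200) in the top view) is on the robot's right, so the dolly has to roll towards -y. The pedal is at about (321,250) and the purple look-alike at (355,320). Next I'll measure these.

```bash
cat > h.py <<'E'
import numpy as np,cv2
from bench import robot
def ray(s,u,v,z):
    R=cv2.Rodrigues(np.array(s["rvec"],float))[0];t=np.array(s["tvec"],float)
    c=-R.T@t; d=R.T@np.array([(u-s["cx"])/s["fx"],(v-s["cy"])/s["fy"],1])
    return c+d*(z-c[2])/d[2]
def proj(s,p):
    K=np.array([[s["fx"],0,s["cx"]],[0,s["fy"],s["cy"]],[0,0,1.]])
    return cv2.projectPoints(np.array(p,float).reshape(-1,3),np.array(s["rvec"],float),np.array(s["tvec"],float),K,None)[0][:,0]
def crop(s,x0,y0,w,h,k,name):
    im=s["image"][y0:y0+h,x0:x0+w,::-1]; cv2.imwrite("pics/"+name,cv2.resize(im,None,fx=k,fy=k,interpolation=cv2.INTER_CUBIC))
E
python3 - <<'E'
from h import *
s=robot.snapshot("top"); crop(s,245,140,250,140,3.2,"t1.png")
s=robot.snapshot("side"); crop(s,210,170,200,150,4,"s1.png")
E
```

```text
(no output)
```

View pics/t1.png

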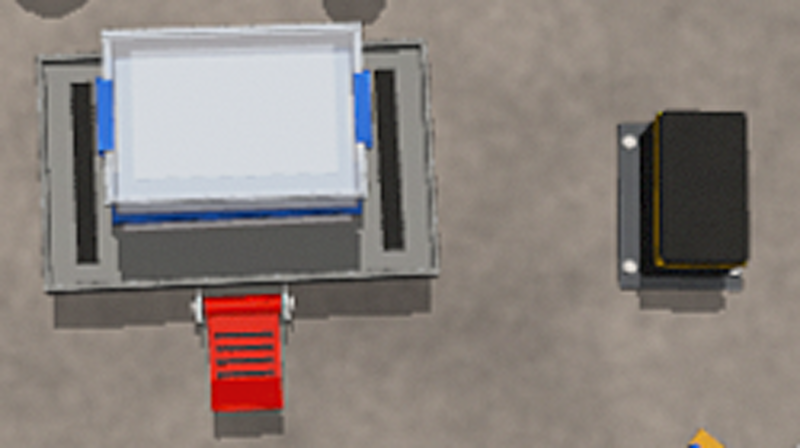

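View pics/s1.png

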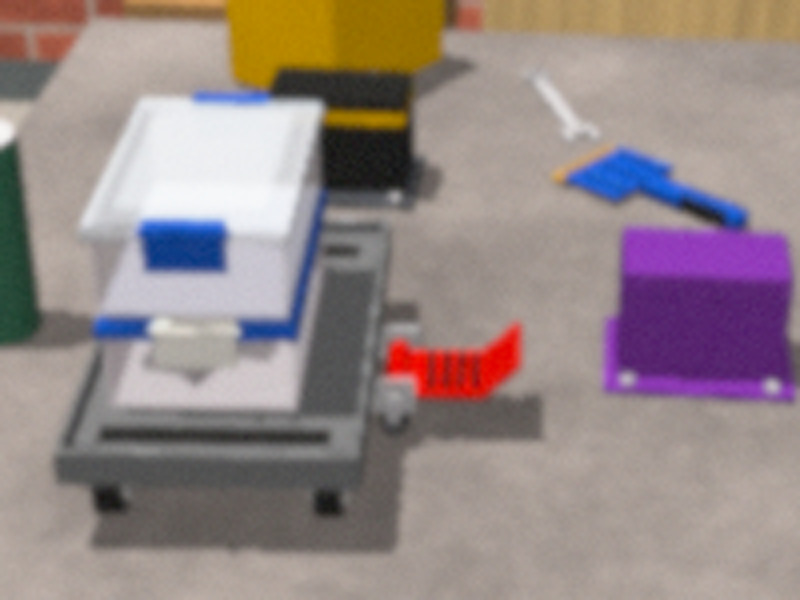

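```bash
python3 - <<'E'
from h import *
s=robot.snapshot("top")
def g(n,x,y,z):
    p=ray(s,245+(x+.5)/3.2-.5,140+(y+.5)/3.2-.5,z); print(n,p[:2].round(4)); return p[:2]
A=g("FL",38,58,.086);B=g("FR",424,44,.086);C=g("NR",439,275,.086);D=g("NL",48,293,.086)
c=(A+B+C+D)/4
yv=(A+D-B-C); yaw=np.arctan2(-yv[0],yv[1]); xv=A+B-C-D;yaw2=np.arctan2(xv[1],xv[0])
print("centre",c,yaw,yaw2,np.linalg.norm(yv)/2,np.linalg.norm(xv)/2)
P=[g("b",*q,.11) for q in[(658,112),(746,112),(748,266),(655,266)]];print("bump",np.mean(P,0))
y=P[0]+P[3]-P[1]-P[2];print("byaw",np.arctan2(-y[0],y[1]))
T=[g("toe",*q,.069) for q in[(213,410),(282,408)]]
Pv=[g("pivot",*q,.046) for q in[(205,303),(283,303)]]
for w in(yaw,yaw2):
    X=np.array([np.cos(w),np.sin(w)]);Y=np.array([-X[1],X[0]])
    print("pivot pred",c-.125*X,"toe pred",c-.224*X,"ends",c-.18*Y)
for n,u,v,z in[("scrA",435,335,.01),("scrB",488,285,.01),("purA",337,293,.11),("purB",374,293,.11),("purC",374,345,.11),("funnel",120,283,0)]:print(n,ray(s,u,v,z))
E
```

```text
FL [0.7993 0.1715]
FR [ 0.8137 -0.1831]
NR [ 0.5995 -0.1954]
NL [0.5817 0.159 ]
centre [ 0.69854401 -0.0120203 ] 0.04532370675001793 0.057217960171288405 0.35490970970428676 0.2162623506620568
b [ 0.7453 -0.3916]
b [ 0.7456 -0.471 ]
b [ 0.6053 -0.4694]
b [ 0.605  -0.3863]
bump [ 0.67531269 -0.42956576]
byaw 0.0036371309204766434
toe [0.4772 0.0091]
toe [ 0.4793 -0.0536]
pivot [0.5781 0.0175]
pivot [ 0.5784 -0.0548]
pivot pred [ 0.57367237 -0.01768382] toe pred [ 0.47477404 -0.02216933] ends [ 0.70669948 -0.19183545]
pivot pred [ 0.57374857 -0.01916864] toe pred [ 0.47491058 -0.02483013] ends [ 0.70883762 -0.19172573]
scrA [ 0.28291681 -0.35853959  0.01      ]
scrB [ 0.43182604 -0.5195447   0.01      ]
purA [ 0.40318501 -0.0649201   0.11      ]
purB [ 0.40362274 -0.1695608   0.11      ]
purC [ 0.25828779 -0.16876806  0.11      ]
funnel [0.43369121 0.58716308 0.        ]
```

Measured in the top view:

| Item | Position |
|---|---|
| Dolly | centre about (0.699, -0.012), yaw about 0.05 |
| Pedal toe edge | about (0.478, -0.022, 0.069) |
| Bumper face | y about -0.389 |

The tool can't tilt, so I'll grip the toe by its 66 mm sides, with the jaws along the dolly's y. Then I'll carry it along its arc.

```bash
python3 -m handwheel '[{"delta_pos":[-35,0,44],"yaw":0.05},{"delta_pos":[-70,0,88],"yaw":0.1},{"delta_pos":[-105,0,132],"yaw":0.2},{"delta_pos":[-140,0,176],"yaw":0.326},{"delta_pos":[-170,0,215],"yaw":0.326},{"delta_pos":[-200,0,253],"yaw":0.326},{"delta_pos":[-230,0,291],"yaw":0.326},{"delta_pos":[-260,0,329],"yaw":0.326},{"delta_pos":[-290,0,367],"yaw":0.326},{"delta_pos":[-320,0,405],"yaw":0.326},{"delta_pos":[-351,0,444],"yaw":0.326},{"delta_pos":[-351,0,444],"yaw":0.326}]' 0; python3 - <<'E'
from h import *
o=robot.get_obs();print(o["time"],o["tool_pos"],o["ee_rot"])
s=robot.snapshot("top"); crop(s,245,140,250,180,3.2,"t2.png")
s=robot.snapshot("side"); crop(s,210,120,200,150,4,"s2.png")
E
```

```text
time: 1.45
tool_pos: [0.4872, -0.0182, 0.2052]
ee_rot: [-1.571, 0.001, -1.516]
wrist_force: [-0.7, -1.1, 0.3]
width: 0.094
1.45 [ 0.48722761 -0.01817075  0.20515602] [-1.57059889e+00  1.49429208e-03 -1.51588045e+00]
```

View pics/t2.png

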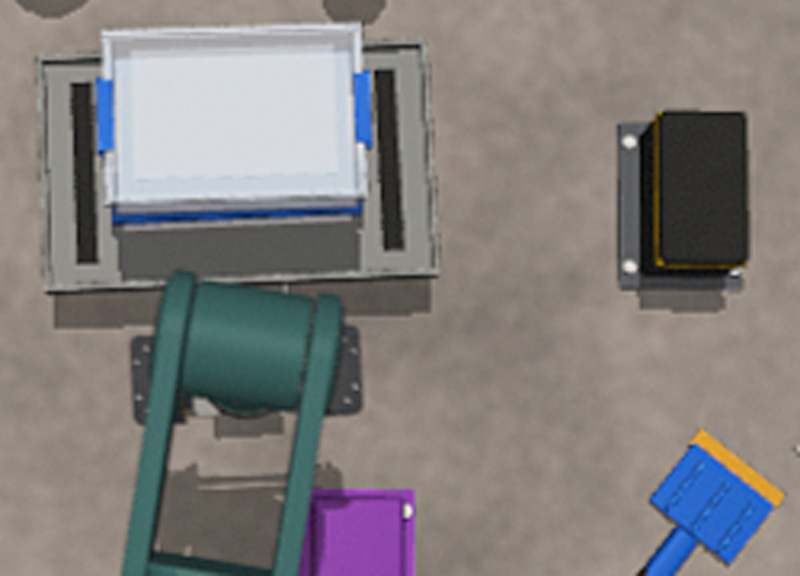

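View pics/s2.png

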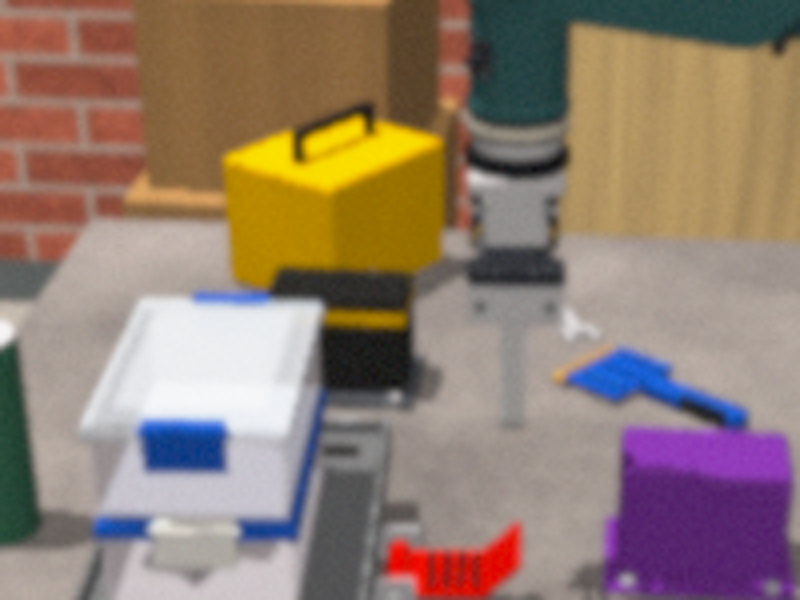

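The gripper is above the toe with its long body axis along y. I'll go down beside the toe, checking the force.

```bash
python3 -m handwheel '[{"delta_pos":[3,40,0],"yaw":0},{"delta_pos":[3,80,0],"yaw":0},{"delta_pos":[3,110,0],"yaw":0},{"delta_pos":[3,130,0],"yaw":0},{"delta_pos":[3,145,0],"yaw":0},{"delta_pos":[3,155,0],"yaw":0},{"delta_pos":[3,162,0],"yaw":0},{"delta_pos":[3,162,0],"yaw":0}]' 0; python3 - <<'E'
from h import *
s=robot.snapshot("top"); crop(s,245,140,250,180,3.2,"t3.png")
s=robot.snapshot("side"); crop(s,250,190,140,100,5.5,"s3.png")
o=robot.get_obs();print(o["time"],o["tool_pos"],o["ee_rot"],o["wrist_force"])
E
```

```text
time: 2.35
tool_pos: [0.4856, -0.0257, 0.0429]
ee_rot: [-1.572, -0.0, -1.522]
wrist_force: [0.3, 0.5, -0.1]
width: 0.0942
2.45 [ 0.4866861  -0.02555701  0.0442268 ] [-1.56949223e+00 -4.81077059e-04 -1.52134910e+00] [ 0.02029296 -0.28024308 -0.25224964]
```

View pics/s3.png

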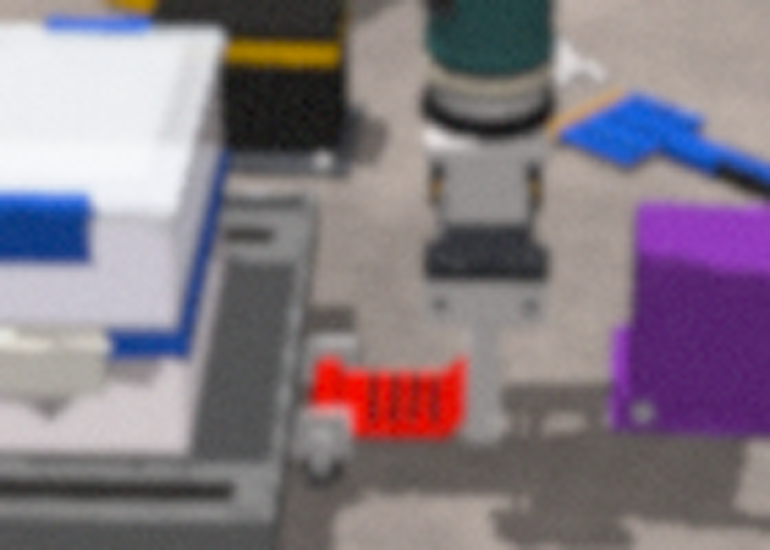

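The near finger stands beside the toe and there is no contact force. Closing now.

```bash
python3 -m handwheel '[{"delta_pos":[-2,0,0],"yaw":0},{"delta_pos":[-2,0,0],"yaw":0},{"delta_pos":[-2,0,0],"yaw":0},{"delta_pos":[-2,0,0],"yaw":0},{"delta_pos":[-2,0,0],"yaw":0},{"delta_pos":[-2,0,0],"yaw":0},{"delta_pos":[-2,0,0],"yaw":0},{"delta_pos":[-2,0,0],"yaw":0}]' 255; python3 - <<'E'
from h import *
import math
for a in (0,.1,.2,.3,.4,.5,.6,.65,.68):
    print(a, [round(v,1) for v in (88-(88*math.cos(a)-18*math.sin(a)), 18-(18*math.cos(a)+88*math.sin(a)))])
E
```

```text
time: 3.25
tool_pos: [0.4862, -0.0207, 0.0437]
ee_rot: [-1.57, 0.005, -1.521]
wrist_force: [-0.2, 6.5, 1.0]
width: 0.0657
0 [0.0, 0.0]
0.1 [2.2, -8.7]
0.2 [5.3, -17.1]
0.3 [9.2, -25.2]
0.4 [14.0, -32.8]
0.5 [19.4, -40.0]
0.6 [25.5, -46.5]
0.65 [28.8, -49.6]
0.68 [30.9, -51.3]
```

Gripped at a width of 65.7 mm. Carrying it up along the arc.

```bash
python3 -m handwheel '[{"delta_pos":[-2,-4,1],"yaw":0},{"delta_pos":[-3,-9,2],"yaw":0},{"delta_pos":[-3,-17,5],"yaw":0},{"delta_pos":[-3,-25,9],"yaw":0},{"delta_pos":[-3,-33,14],"yaw":0},{"delta_pos":[-3,-40,19],"yaw":0},{"delta_pos":[-3,-46,25],"yaw":0},{"delta_pos":[-3,-49,28],"yaw":0},{"delta_pos":[-3,-50,29],"yaw":0},{"delta_pos":[-3,-50,29],"yaw":0}]'; python3 - <<'E'
from h import *
s=robot.snapshot("top"); crop(s,245,140,250,180,3.2,"t4.png")
s=robot.snapshot("side"); crop(s,250,190,140,100,5.5,"s4.png")
o=robot.get_obs();print(o["time"],o["tool_pos"],o["ee_rot"],o["wrist_force"],o["width"])
E
```

```text
time: 4.25
tool_pos: [0.5145, -0.0189, 0.0934]
ee_rot: [-1.572, -0.0, -1.521]
wrist_force: [-1.1, -2.4, -5.8]
width: 0.0655
4.35 [ 0.51457428 -0.01885492  0.09348435] [-1.57145662e+00 -2.56187003e-04 -1.52100563e+00] [-1.63896765 -1.22114976 -5.7623264 ] 0.06553814198820229
```

View pics/s4.png

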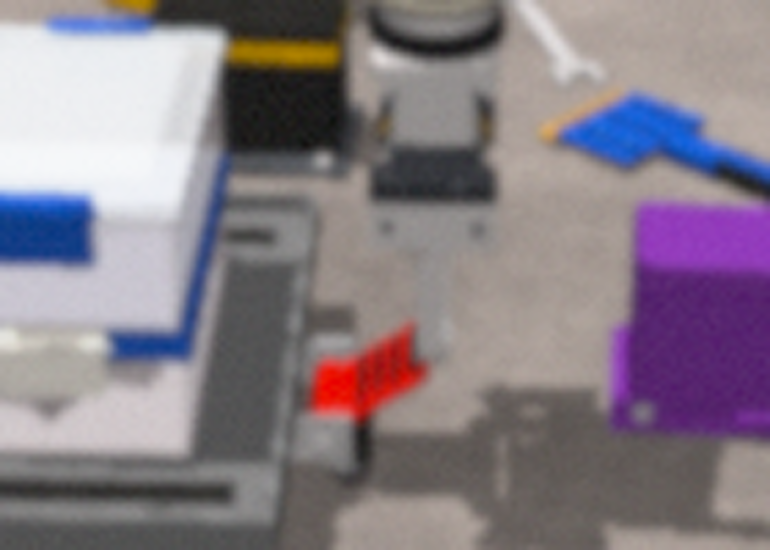

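View pics/t4.png

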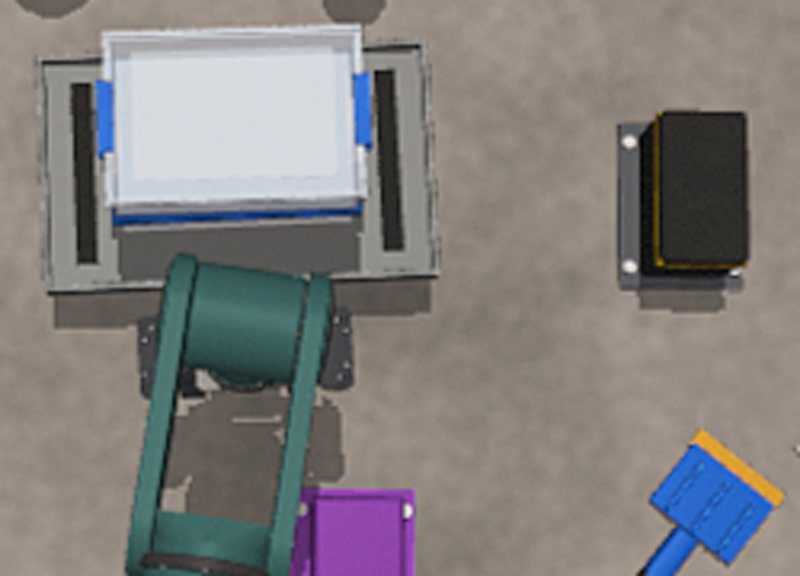

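The pedal is up and the dolly hasn't moved. I'll roll it gently by the gripped pedal, along the tool's +x, which is the dolly's -y.

```bash
python3 -m handwheel '[{"delta_pos":[3,0,0],"yaw":0},{"delta_pos":[8,0,0],"yaw":0},{"delta_pos":[16,0,0],"yaw":0},{"delta_pos":[27,0,0],"yaw":0},{"delta_pos":[39,0,0],"yaw":0},{"delta_pos":[51,0,0],"yaw":0},{"delta_pos":[63,0,0],"yaw":0},{"delta_pos":[75,0,0],"yaw":0},{"delta_pos":[87,0,0],"yaw":0},{"delta_pos":[97,0,0],"yaw":0},{"delta_pos":[104,0,0],"yaw":0},{"delta_pos":[108,0,0],"yaw":0}]' && python3 -m handwheel '[{"delta_pos":[3,0,0],"yaw":0},{"delta_pos":[8,0,0],"yaw":0},{"delta_pos":[16,0,0],"yaw":0},{"delta_pos":[26,0,0],"yaw":0},{"delta_pos":[36,0,0],"yaw":0},{"delta_pos":[46,0,0],"yaw":0},{"delta_pos":[54,0,0],"yaw":0},{"delta_pos":[60,0,0],"yaw":0},{"delta_pos":[64,0,0],"yaw":0},{"delta_pos":[67,0,0],"yaw":0},{"delta_pos":[67,0,0],"yaw":0}]'; python3 - <<'E'
from h import *
s=robot.snapshot("top"); crop(s,290,140,250,180,3.2,"t5.png")
s=robot.snapshot("side"); crop(s,230,160,140,100,5.5,"s5.png")
o=robot.get_obs();print(o["time"],o["tool_pos"],o["ee_rot"],o["wrist_force"],o["width"])
E
```

```text
time: 5.55
tool_pos: [0.52, -0.1277, 0.0935]
ee_rot: [-1.571, -0.001, -1.522]
wrist_force: [-4.5, 1.8, -2.8]
width: 0.0655
time: 6.65
tool_pos: [0.5233, -0.1946, 0.0935]
ee_rot: [-1.572, -0.002, -1.521]
wrist_force: [-5.0, -1.6, -4.0]
width: 0.0657
6.75 [ 0.52333907 -0.1945643   0.09351936] [-1.57149286 -0.00194668 -1.52145336] [-4.33915158 -0.86398292 -2.64118512] 0.06546047655188147
```

View pics/s5.png

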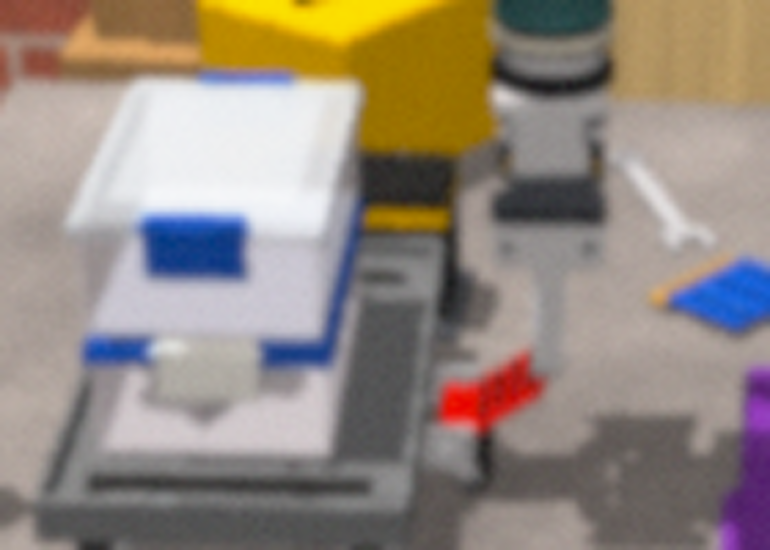

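View pics/t5.png

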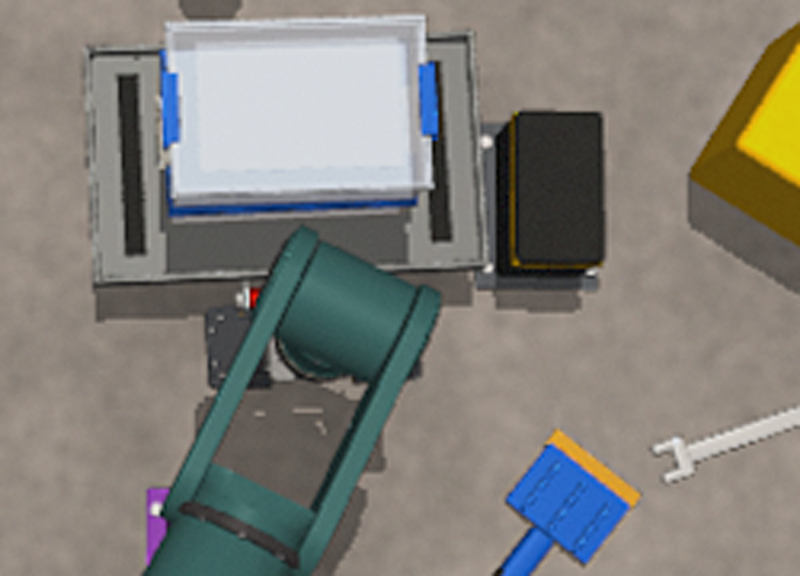

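The dolly follows well, with about 18–20 mm left. I'll approach slowly until the force shows contact.

```bash
python3 -m handwheel '[{"delta_pos":[2,0,0],"yaw":0},{"delta_pos":[5,0,-1],"yaw":0},{"delta_pos":[8,0,-1],"yaw":0},{"delta_pos":[11,0,-1],"yaw":0},{"delta_pos":[14,0,-1],"yaw":0},{"delta_pos":[16,0,-1],"yaw":0},{"delta_pos":[18,0,-1],"yaw":0},{"delta_pos":[18,0,-1],"yaw":0}]' ; python3 -m handwheel '[{"delta_pos":[1,0,0],"yaw":0},{"delta_pos":[2,0,0],"yaw":0},{"delta_pos":[2,0,0],"yaw":0}]'; python3 - <<'E'
from h import *
s=robot.snapshot("top"); crop(s,290,140,250,180,3.2,"t6.png")
o=robot.get_obs();print(o["time"],o["tool_pos"],o["ee_rot"],o["wrist_force"],o["width"])
E
```

```text
time: 7.55
tool_pos: [0.5241, -0.2122, 0.0935]
ee_rot: [-1.569, -0.001, -1.521]
wrist_force: [0.5, -1.3, -6.7]
width: 0.0656
time: 7.85
tool_pos: [0.5242, -0.2137, 0.0936]
ee_rot: [-1.57, -0.001, -1.521]
wrist_force: [1.7, 1.4, -6.8]
width: 0.0659
7.9 [ 0.52415839 -0.21369775  0.09356114] [-1.56955064e+00 -5.47255797e-04 -1.52099114e+00] [ 2.22822106  1.21805142 -7.35731876] 0.06570561285139925
```

View pics/t6.png

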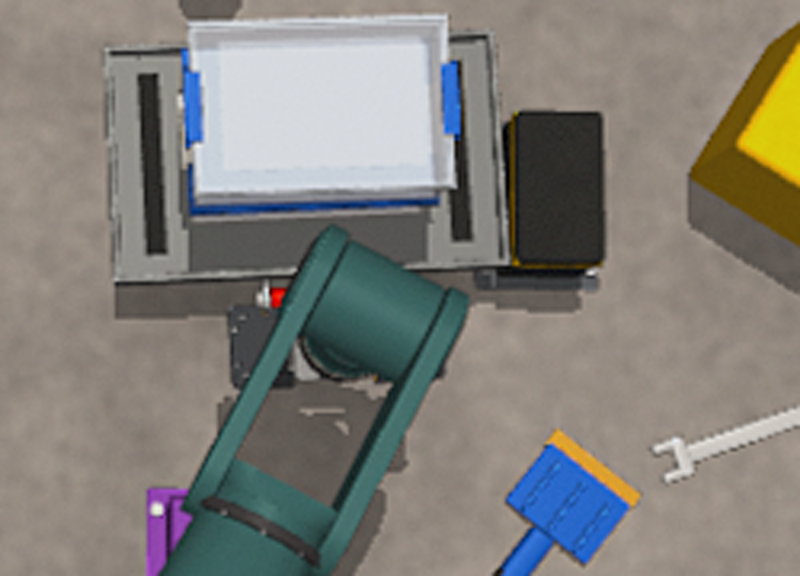

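Nearly touching, at about (508,262) in the picture. I'll push on in small steps until the force rises.

```bash
python3 -m handwheel '[{"delta_pos":[1,0,0],"yaw":0},{"delta_pos":[2,0,0],"yaw":0},{"delta_pos":[2,0,0],"yaw":0}]' ; python3 -m handwheel '[{"delta_pos":[1,0,0],"yaw":0},{"delta_pos":[2,0,0],"yaw":0},{"delta_pos":[2,0,0],"yaw":0}]';python3 -m handwheel '[{"delta_pos":[1,0,0],"yaw":0},{"delta_pos":[2,0,0],"yaw":0},{"delta_pos":[2,0,0],"yaw":0}]'
```

```text
time: 8.2
tool_pos: [0.5241, -0.2151, 0.0935]
ee_rot: [-1.57, 0.001, -1.521]
wrist_force: [3.4, 4.4, -8.4]
width: 0.0656
time: 8.5
tool_pos: [0.524, -0.2153, 0.0934]
ee_rot: [-1.571, 0.004, -1.52]
wrist_force: [2.3, 8.8, -6.4]
width: 0.0655
time: 8.8
tool_pos: [0.524, -0.2154, 0.0933]
ee_rot: [-1.571, 0.007, -1.519]
wrist_force: [1.2, 13.5, -5.6]
width: 0.0655
```

The force has reached 13.5 N and the dolly has stopped, so it is against the bumper. Lowering the pedal back along its arc, with light pressure kept towards the bumper.

```bash
python3 -m handwheel '[{"delta_pos":[0,2,-1],"yaw":0},{"delta_pos":[-1,6,-5],"yaw":0},{"delta_pos":[-1,11,-11],"yaw":0},{"delta_pos":[-2,18,-16],"yaw":0},{"delta_pos":[-2,26,-20],"yaw":0},{"delta_pos":[-2,34,-24],"yaw":0},{"delta_pos":[-2,42,-27],"yaw":0},{"delta_pos":[-2,47,-28],"yaw":0},{"delta_pos":[-2,51,-29],"yaw":0},{"delta_pos":[-2,53,-29],"yaw":0},{"delta_pos":[-2,53,-29],"yaw":0}]'; python3 - <<'E'
from h import *
s=robot.snapshot("top"); crop(s,290,140,250,180,3.2,"t7.png")
s=robot.snapshot("side"); crop(s,230,160,140,100,5.5,"s7.png")
o=robot.get_obs();print(o["time"],o["tool_pos"],o["ee_rot"],o["wrist_force"],o["width"])
E
```

```text
time: 9.9
tool_pos: [0.4946, -0.2169, 0.0438]
ee_rot: [-1.571, 0.004, -1.521]
wrist_force: [-6.1, 10.5, 8.4]
width: 0.0658
10.0 [ 0.49462758 -0.21688379  0.04379206] [-1.57058711  0.00353232 -1.52054738] [-5.61939092  9.75351787  8.76640684] 0.06581229500979736
```

View pics/s7.png

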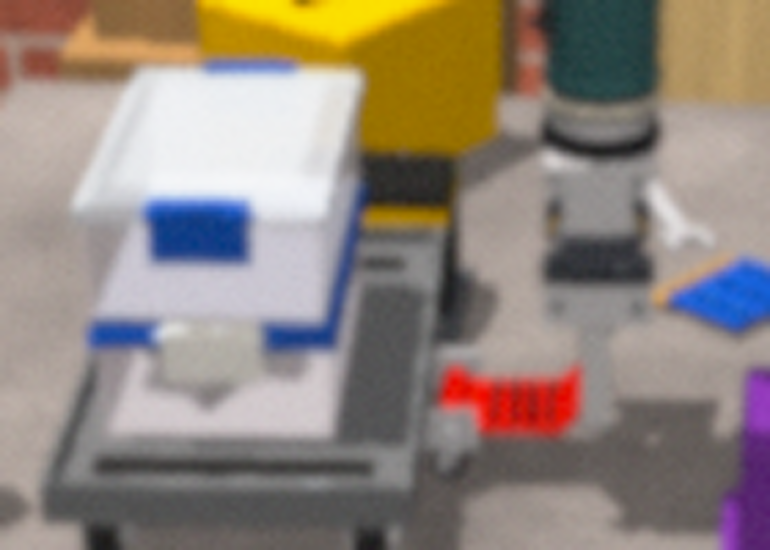

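The pedal looks level, and the TCP height of 43.8 mm matches the grasp height from when it was down. I'll release, rise, and then press the plate with closed fingers to make sure it is seated.

```bash
python3 -m handwheel '[{"delta_pos":[-1,0,0],"yaw":0},{"delta_pos":[-2,-1,0],"yaw":0},{"delta_pos":[-2,-1,0],"yaw":0},{"delta_pos":[-2,-1,0],"yaw":0},{"delta_pos":[-2,-1,0],"yaw":0},{"delta_pos":[-2,-1,0],"yaw":0}]' 0; python3 -m handwheel '[{"delta_pos":[0,-15,0],"yaw":0},{"delta_pos":[0,-40,0],"yaw":0},{"delta_pos":[0,-60,0],"yaw":0},{"delta_pos":[0,-60,0],"yaw":0}]'; python3 -m handwheel '[{"delta_pos":[0,0,15],"yaw":0},{"delta_pos":[0,0,33],"yaw":0},{"delta_pos":[0,0,33],"yaw":0},{"delta_pos":[0,0,33],"yaw":0},{"delta_pos":[0,0,33],"yaw":0},{"delta_pos":[0,0,33],"yaw":0},{"delta_pos":[0,0,33],"yaw":0},{"delta_pos":[0,0,33],"yaw":0}]' 255
python3 - <<'E'
from h import *
s=robot.snapshot("top"); crop(s,290,140,250,180,3.2,"t8.png")
s=robot.snapshot("side"); crop(s,230,160,140,100,5.5,"s8.png")
o=robot.get_obs();print(o["time"],o["tool_pos"],o["ee_rot"],o["wrist_force"],o["width"])
E
```

```text
time: 10.6
tool_pos: [0.4947, -0.2173, 0.0414]
ee_rot: [-1.571, -0.0, -1.521]
wrist_force: [0.3, 0.4, -0.3]
width: 0.0941
time: 11.0
tool_pos: [0.4972, -0.2184, 0.1062]
ee_rot: [-1.564, -0.005, -1.521]
wrist_force: [1.1, 0.1, -0.1]
width: 0.0942
time: 11.8
tool_pos: [0.5274, -0.2154, 0.1016]
ee_rot: [-1.571, -0.0, -1.521]
wrist_force: [0.9, -0.6, -0.3]
width: 0.0332
11.9 [ 0.52759719 -0.21540316  0.10158241] [-1.57069073e+00 -1.56772303e-04 -1.52115062e+00] [ 0.20791126  0.79463048 -0.37249127] 0.02529392711015045
```

View pics/s8.png

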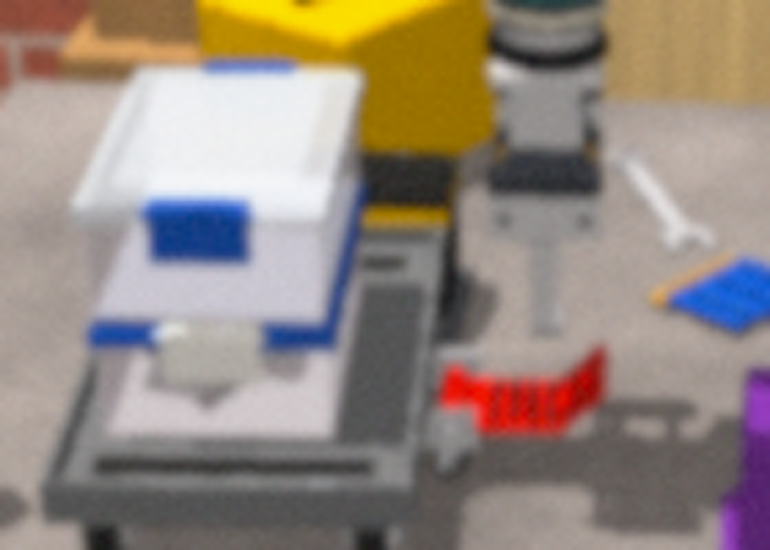

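View pics/t8.png

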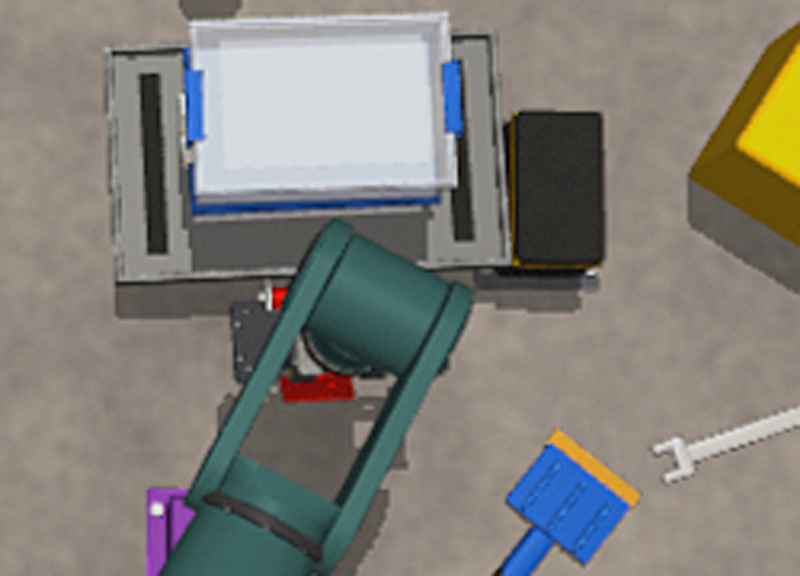

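The pedal is down and the dolly's end is against the bumper. Now I'll press the plate down for certainty.

```bash
python3 -m handwheel '[{"delta_pos":[0,20,0],"yaw":0},{"delta_pos":[0,40,0],"yaw":0},{"delta_pos":[0,50,0],"yaw":0},{"delta_pos":[0,54,0],"yaw":0},{"delta_pos":[0,57,0],"yaw":0},{"delta_pos":[0,59,0],"yaw":0},{"delta_pos":[0,59,0],"yaw":0}]' 255;  python3 -m handwheel '[{"delta_pos":[0,2,0],"yaw":0},{"delta_pos":[0,4,0],"yaw":0},{"delta_pos":[0,4,0],"yaw":0}]'
```

```text
time: 12.6
tool_pos: [0.5279, -0.2154, 0.0446]
ee_rot: [-1.57, -0.0, -1.521]
wrist_force: [-3.1, 1.5, 5.0]
width: 0.0002
time: 12.9
tool_pos: [0.528, -0.2155, 0.0442]
ee_rot: [-1.569, -0.001, -1.521]
wrist_force: [-8.5, 4.4, 17.9]
width: 0.0004
```

Solid stop at 44 mm with 18 N, well over the 6 N needed to press it. Retreating up and clear, then a final check.

```bash
python3 -m handwheel '[{"delta_pos":[0,-10,0],"yaw":0},{"delta_pos":[0,-40,0],"yaw":0},{"delta_pos":[0,-80,0],"yaw":0},{"delta_pos":[0,-125,0],"yaw":0},{"delta_pos":[0,-160,-20],"yaw":0},{"delta_pos":[0,-170,-60],"yaw":0},{"delta_pos":[0,-170,-100],"yaw":0},{"delta_pos":[0,-170,-140],"yaw":0},{"delta_pos":[0,-170,-160],"yaw":0},{"delta_pos":[0,-170,-160],"yaw":0}]'
python3 - <<'E'
from h import *
s=robot.snapshot("top"); crop(s,290,140,250,180,3.2,"t9.png")
s=robot.snapshot("side"); crop(s,230,160,140,100,5.5,"s9.png")
o=robot.get_obs();print(o["time"],o["tool_pos"],o["wrist_force"])
E
```

```text
time: 13.9
tool_pos: [0.3667, -0.2237, 0.21]
ee_rot: [-1.568, -0.003, -1.523]
wrist_force: [0.1, -0.1, 0.8]
width: 0.0003
14.0 [ 0.36854942 -0.22363577  0.20945027] [ 0.14055744  0.25277023 -0.93322994]
```

View pics/s9.png

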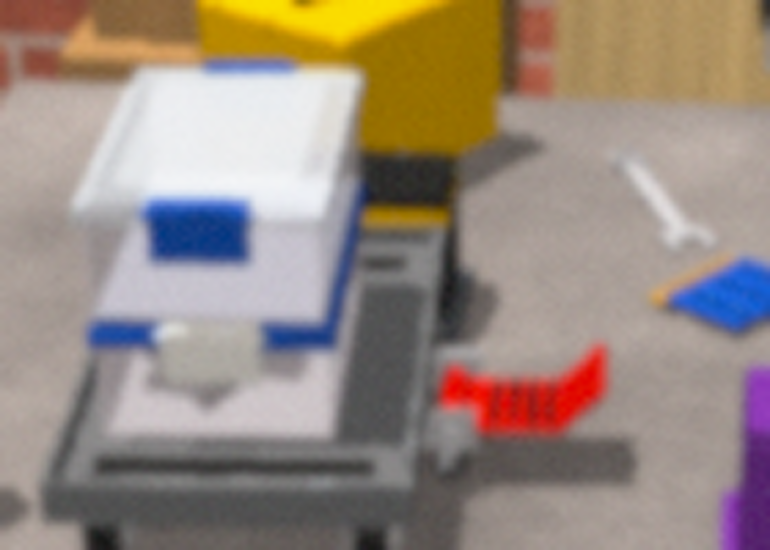

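View pics/t9.png

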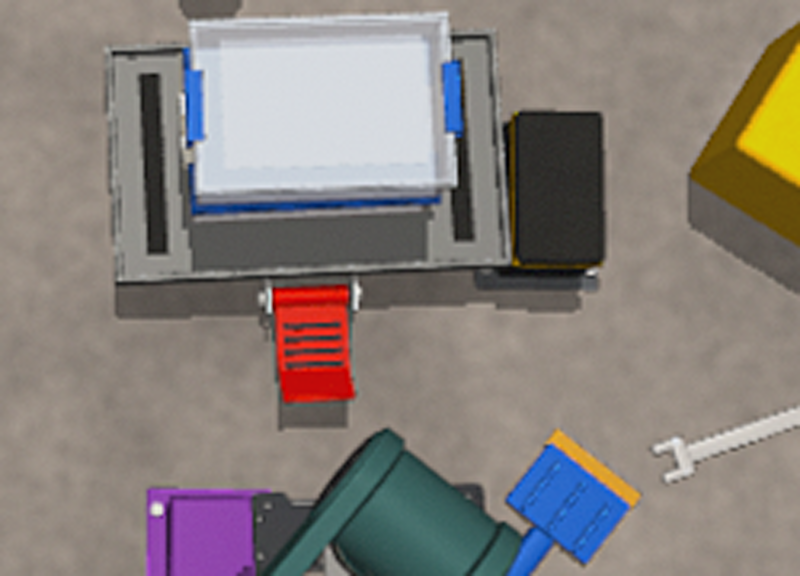

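```bash
python3 - <<'E'
from h import *
s=robot.snapshot("top")
def g(n,x,y,z):
    p=ray(s,290+(x+.5)/3.2-.5,140+(y+.5)/3.2-.5,z); print(n,p[:2].round(4)); return p[:2]
a=g("FR",496,33,.086);b=g("NR",511,265,.086);L1=g("FL",106,50,.086);L2=g("NL",117,283,.086)
print("end mid",(a+b)/2,"centre",(a+b+L1+L2)/4); g("bump near",512,266,.11);g("bump far",514,112,.11);g("toeL",283,401,.069);g("toeR",354,397,.069)
E
```

```text
FR [ 0.8247 -0.3816]
NR [ 0.6094 -0.3914]
FL [ 0.8075 -0.0233]
NL [ 0.5916 -0.034 ]
end mid [ 0.71703556 -0.38650869] centre [ 0.70828269 -0.20758576]
bump near [ 0.605  -0.3872]
bump far [ 0.7453 -0.3916]
toeL [ 0.4862 -0.1854]
toeR [ 0.4901 -0.25  ]
```

The gap at the middle of the end measures 3–5 mm, the pedal is down and the stack stands as before. Handing in.

```bash
python3 -c "
from bench import robot
robot.close_job();print(robot.get_obs()['time'])"
```

```text
the job is handed in; nothing more can be done
the job is handed in; nothing more can be done
```

The dolly is up against the black and yellow bumper with its brake pedal down again. I handed the job in at about 14 s of the 59 s allowed; no verdict is reported.

**What I did:** I gripped the pedal's toe by its sides and carried it up along its arc. Still holding it, I rolled the dolly about 197 mm until the force rose to about 13 N against the bumper. I lowered the pedal along the same arc, let go, and pressed the plate with about 18 N until it stopped solidly. Then I moved the arm clear.

**Last checks:**
- **Gap:** the middle of the dolly's end is roughly 3–5 mm from the bumper face, and about 42 mm off the bumper's centre line.
- **Pedal:** it looks level in both views. The fingertip stopped at 44 mm against the nominal 43 mm for fully down, which agrees within camera and pose error.
- **Bins:** both are upright and stacked, judged by eye from the two views; I did not measure their offsets.
- **Other things:** the scraper, wrench and purple block were untouched in the final view. The funnel and nut driver were outside the last crops, but the arm never went near them.
- **Contact:** the wrist force was about zero after retreating, so the robot touches nothing.

No check failed. The camera measured the deck 355 mm long against the true 360 mm, so the gap is good to about 2–3 mm.

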